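Clip a counting slide onto the viewer's stage

ROBOT

A 7-joint arm with a two-finger parallel gripper is mounted at the origin on a cart in front of the work surface, level with it; the furniture and walls round the work are solid. World frame = base frame: x ahead of the robot, y to its left, z up, the work surface at z = 0. Lengths are in m, angles in degrees, forces in N, time in s.
With the tool pointing down it reaches from about 0.4 to 0.925 m from the base axis. Payload 4.1 kg.
Tool frame: the origin (TCP) lies at the very end of the fingers, on their centre line; the grasp point (between the pads) lies 19 mm behind it; z points along the fingers, y is the line along which they close (so a half turn about z gives the same grasp; the last joint's range is limited). The gripper opens to 85 mm and grips with 20 to 120 N. Pads are 22 mm wide; open, the fingers measure 114 mm over their backs; the gripper's body (76 mm by 85 mm) begins 54 mm behind the grasp point. The pads swing forward as they close: fully open they stand 13 mm farther back than shut.
Start: joints at [62.796, 22.827, 2.584, 88.041, -1.071, 69.15, -2.905], TCP at [0.239, -0.605, 0.202] pointing down, gripper open.
Joint ranges: [-161.44, 161.44], [-28.35, 127.94], [-78.24, 83.42], [0, 140.83], [-78.03, 258.03], [13.02, 114.36], [-168.23, 168.23]. Speed limits (degrees/s): [147.25, 147.25, 180, 180, 180, 180, 180].

INTERFACE

Orientations are given as a 3x3 rotation matrix whose columns are the frame's x, y, z axes.
In Python, from workcell import sensors, camera, workorder gives the robot as it stands.
- The arm moves only by the tool jog_arm, never from a script. Its argument "moves" is a list of rows, each a list of 7 numbers: the finger opening in cm, from 0 to 8.54, then the shift along the tool's x, y, z in cm, then the turn, a rotation vector about the tool's x, y, z in rad. A call has 1 to 12 rows; each row is the pose to reach, as a shift and turn from the pose commanded when the call began, along the tool's axes at that moment; what a row does not reach only later rows make up. A row lasts 1/12 s, in which the tool goes at most 41.7 mm and 7.16 degrees, less where a joint would pass 70% of its speed; a pose out of reach is approached as far as the arm can. A call with a gripper value outside its range is refused whole. The fingers move at their own pace and stop on an object; "grip_force" is the grip in N (left out, the last holds). Time passes only in rows, so rows that repeat a pose let the fingers close. It gives the time, the measured TCP pose, the force, the opening and the grip force at its end, in the units of the state.
- sensors.sense(): the state, without advancing time (a new reading comes with each control period).
- camera(name): name is "scene" or "top"; returns a dict with "img" (420x560x3 uint8, red, green, blue), "K" (3x3 intrinsics, pixels), "rvec" (rotation vector, rad) and "tvec" (3), from world to camera coordinates, as OpenCV has them. Camera axes: x right, y down, z forward; pixel columns grow to the right and rows downward; lengths in m; the calibration is good to about 2 mm. A picture is of the moment at which its call begins. There is no depth.
- workorder.finish_job(): hands the job in; it is judged then, once.
The state is a dict: "clock": time; "q": joint angles; "dq": joint speeds; "tau": joint torques, N m; "position": TCP position; "tcp_rot": TCP orientation; "contact_force": force on the tool from outside, world axes, zero at the start; "torque": the same for the moment, N m; "grip_width": finger opening in m; "gripper_force": force on a finger pad.
Only numpy, scipy, OpenCV 4.12 (cv2) and the standard library are available. Lean on these libraries where they do the work, as an engineer would, in place of code of your own. Each camera call takes 0.05 s, during which the arm holds its last target. There are 200 camera calls.

TASK

Take the four-well counting slide (not the one with the round well) from the tray and clip it into the slide guide on the viewer's stage: flat on the stage and in front of the end stop, ease the sprung curved arm back with the slide's right end, push the slide in until its long edge is fully home under the lip of the straight fixed edge, then let it back until its left end meets the end stop and let go, so that the arm clamps it square against both. Find the edge by feel, for the guide is adjustable and its setting is not known; the slide is glass, so keep under about 10 N against edge and stop and 20 N on the stage, never let the arm snap back, and leave the other things where they are.

Things in the scene. Friction and masses are not known exactly. Their poses are not given: they have to be found in the camera images.
- four_well_centre (a point): centre of the slide to load, half-way up (8.5 mm above its underside); axes are the slide's. Clear plate 50 (x) x 76 (y) x 5 mm with a raised white block 24 (x) x 44 (y) x 12 mm on its middle, with four open wells; 17 mm high over all, about 50 g. Grip it by the two ends of the block (44 mm across, along y), above the plate. Either end may lead. It lies in either place of the tray
- round_well_slide: middle of the underside of the other slide, to be left in the tray: the same base plate with one round white well, 27 mm across and 12 mm high
- slide_tray: flat aluminium tray 70 (x) x 188 (y) mm, floor 2 mm thick, rim 5 mm high, origin under its middle; the slides lie with their length along its y, end to end, their centres about 98 mm apart. A stirrer with a glass beaker on it, 0.18 m high, stands between tray and viewer; pass above it
- viewer: fixed white instrument 150 (x) x 160 (y) mm with a dark stage plate on top, 65 mm above its underside, a black focus knob on either side and a leaning lamp pillar at its back (from 58 mm behind the middle, 150 mm high). Origin in the middle of its underside; x to the back (away from the robot), y to the left. The stage reaches 59 mm to the front, 63 mm to the back, 70 mm to each side
- seat (a point): point on the stage's top surface in the middle of the viewer; axes as the viewer's. The loaded slide's length lies along y, its middle at this point's y, its centre 8.5 mm above the stage. Whether it ends in front of or behind this point depends on the setting of the guide, an aluminium L (edge and stop) screwed to the stage: its centre ends 15 mm in front to 7 mm behind
- edge_range (a point): point on the stage, 21 mm behind the seat, in the middle of the range over which the guide's fixed edge can be set: its front face stands anywhere from 11 mm in front to 11 mm behind this point, along y from 28 mm right to 40 mm left. The bar is 8.5 mm high; a lip overhangs its face by 2.7 mm with its underside 6.3 mm above the stage, so the slide must come in sliding on the stage, not from above
- stop_line (a point): point on the stage, 38 mm left of the seat, in line with the inner face of the guide's end stop, which the slide's left end meets. The stop is 6 mm high and reaches 9 mm to the front of the fixed edge's face, so it moves with the guide's setting; a slide whose centre lies 29 mm in front of the seat always passes in front of it
- clip_nose (a point): centre of the round grey nose (radius 4 mm) at the tip of the curved steel arm; it presses left (+y of the viewer) on the slide's right end, with some rubbing (about 3 N). At rest its left-most point is 28 mm right of the seat, 10 mm into the slide's place, and 8 mm in front of the seat; on a loaded slide 13 mm in front. The arm stays below 6 mm above the stage, but for its pivot screw (12 mm)
- clip_arm (a joint): turn of the sprung arm (rad) about its upright pivot 28 mm behind and 54 mm right of the seat; 0 at rest, growing as the nose is drawn to the right, about 25 mrad a millimetre; about 0.26 on a loaded slide, at most 0.7. The spring pushes with 2.4 N at rest, 3.7 N on a loaded slide, 4.1 N when drawn 4 mm further
- petri_dish: covered dish 62 mm across, 14 mm high, to be left alone; origin under its middle
- timer: white bench timer 64 x 64 x 19 mm, to be left alone; origin under its middle
- dropper: small dropper bottle, 29 mm across, 90 mm high, to be left alone; origin under its middle

How it is judged:
By the outcome, as a careful person would: the job done as asked, in the order asked, and still so for the second after the job is handed in, with the robot touching nothing.
It also fails if it takes over 72 s, if anything falls off the work surface, if the arm or the gripper's body presses on something with over 40 N, if the wrist force passes 120 N, or if a joint passes its speed limit or range.

## Working session

There is one attempt and no reset: what is moved stays moved. The work goes in short steps, Python scripts to look and compute and a tool call to move; the robot and the scene stay as the last step left them, time stands still between calls to the robot, and variables do not carry over. Pictures are saved under pics/ and viewed, at most 10 in all, crops included, and the job is handed in when it is done.

Besides the shell and the picture viewer there is one more tool, called after ">>>" as name(argument=value, ...), one argument or row to a line, values as JSON. jog_arm: Moves the arm, as the interface text tells. Its arguments: {"type":"object","properties":{"moves":{"type":"array"},"grip_force":{"type":"number"}},"required":["moves"]}

```bash
ls; mkdir -p pics
python3 - <<'E'
from workcell import sensors,camera
import cv2
for n in("scene","top"):
    c=camera(n); cv2.imwrite(f"pics/{n}0.png",cv2.resize(c["img"][:,:,::-1],(784,588),interpolation=cv2.INTER_CUBIC)); print(n,c["K"].tolist(),c["rvec"],c["tvec"])
s=sensors.sense();print(s)
E
```

```text
pics
scene [[443.1635069908906, 0.0, 282.0124059368781], [0.0, 443.1635069908906, 212.16336504405044], [0.0, 0.0, 1.0]] [ 2.01816767 -0.6002083   0.3165002 ] [-0.42980233  0.18205862  1.05352613]
top [[477.2025346065816, 0.0, 281.0523847855493], [0.0, 477.2025346065816, 210.70314045954595], [0.0, 0.0, 1.0]] [ 2.16799    -2.14132135  0.16652289] [-0.10409932  0.44988763  1.28486045]
{'clock': 0.1, 'q': array([62.79710013, 22.86827499,  2.57908953, 88.10699867, -1.07103015,
       69.15224978, -2.90383017]), 'dq': array([ 0.0846681 , -0.12657376,  0.04863599, -0.25153651,  0.00279818,
        0.02015215,  0.00416197]), 'tau': array([ 3.67329703e-03, -4.76265943e+01,  1.37060691e+00, -2.54949313e+01,
        1.20936448e-02,  5.01093615e-03, -8.60295472e-06]), 'position': array([ 0.23834525, -0.60404037,  0.20075993]), 'tcp_rot': array([[ 9.30165005e-01,  3.67140931e-01, -7.74768285e-04],
       [ 3.67141728e-01, -9.30163585e-01,  1.62987914e-03],
       [-1.22265902e-04, -1.80050630e-03, -9.99998372e-01]]), 'contact_force': array([-0.03617163, -0.37389834,  0.05133551]), 'torque': array([-0.01567774, -0.00625953, -0.00302442]), 'gripper_force': 0.0, 'grip_width': 0.08539519643046309}
```

View pics/top0.png

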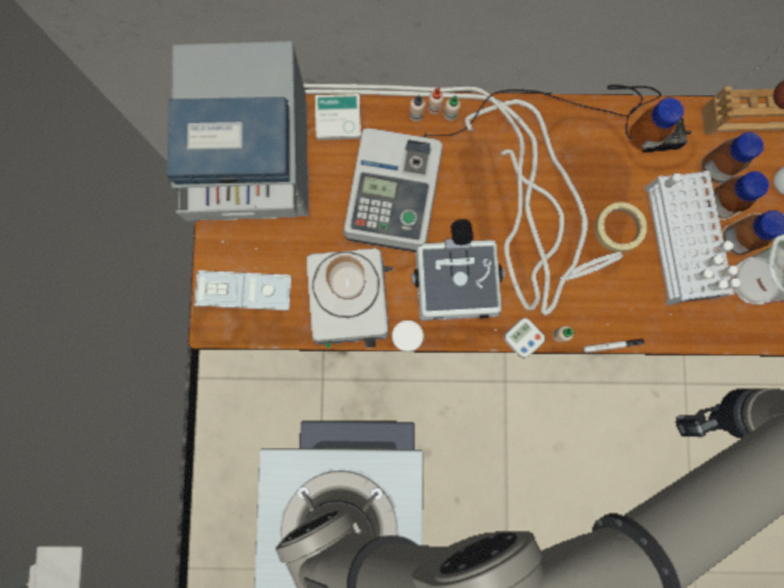

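View pics/scene0.png

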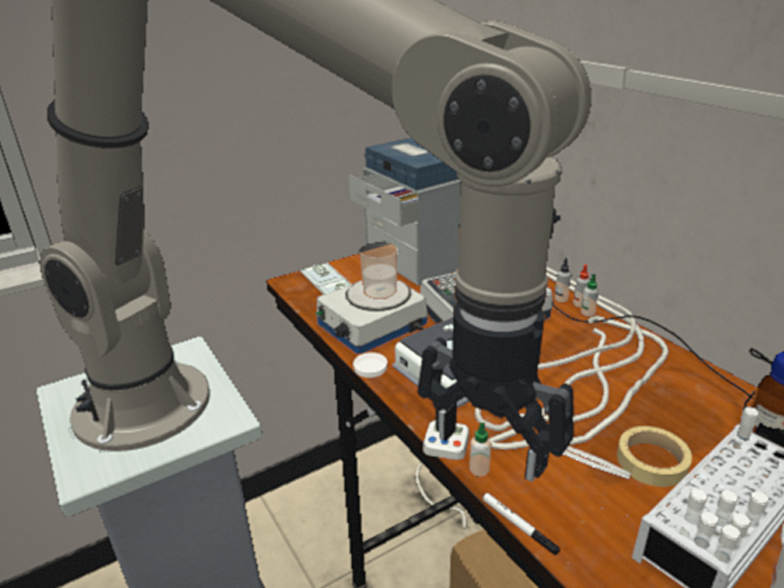

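The top view shows the tray at (243,290) with the four-well slide on the left at (217,289). The stirrer and beaker are at (347,290) and the viewer is at (459,280). I'll zoom in on these.

```bash
cat > h.py <<'E'
import numpy as np,cv2
from workcell import sensors,camera
def ray(c,px,z):
    """world points at height z seen at pixels px (N,2)"""
    R,_=cv2.Rodrigues(np.array(c["rvec"]));t=np.array(c["tvec"]).ravel()
    px=np.atleast_2d(np.array(px,float)); d=np.c_[px,np.ones(len(px))]@np.linalg.inv(c["K"]).T@R; o=-R.T@t
    return o+d*((z-o[2])/d[:,2])[:,None]
def proj(c,P): return cv2.projectPoints(np.array(P,float).reshape(-1,3),np.array(c["rvec"]),np.array(c["tvec"]),c["K"],None)[0][:,0]
def crop(c,u,v,w,h,f): return cv2.resize(c["img"][v:v+h,u:u+w,::-1],None,fx=f,fy=f,interpolation=cv2.INTER_CUBIC)
E
python3 - <<'E'
from h import *
c=camera("top")
a=crop(c,134,185,80,44,10);b=crop(c,290,165,80,65,8)
cv2.imwrite("pics/a1.png",a[:,:800]);b=cv2.resize(b,(738,600));cv2.imwrite("pics/b1.png",b)
E
```

```text
(no output)
```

View pics/a1.png

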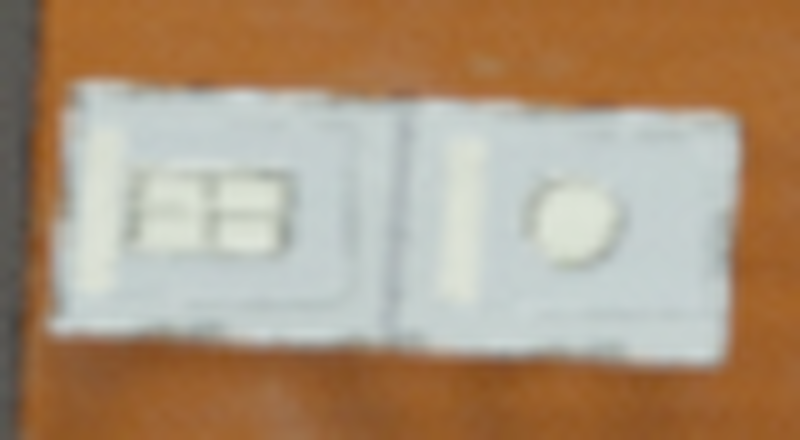

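View pics/b1.png

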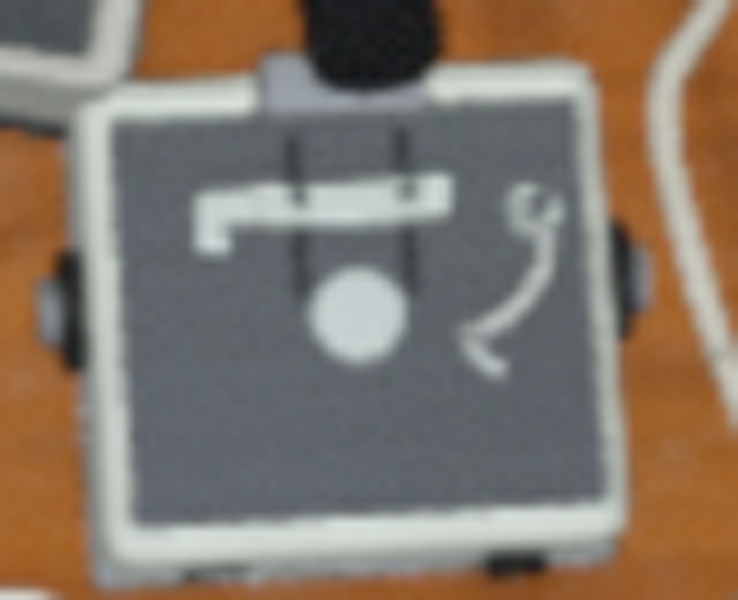

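Run:
```python
from h import *
c=camera("top")
def fit(m,P):
    m=np.array(m,float);P=P[:,:2];mc=m.mean(0);pc=P.mean(0)
    U,S,V=np.linalg.svd((m-mc).T@(P-pc)); R=V.T@np.diag([1,np.linalg.det(V.T@U.T)])@U.T
    t=pc-R@mc; return t,np.degrees(np.arctan2(R[1,0],R[0,0])),((R@m.T).T+t-P)*1e3
def px(p,s,o): return (np.array(p,float)+.5)/s-.5+np.array(o)
va=lambda p:px(p,10,(134,185)); vb=lambda p:px(p,np.array([9.225,9.2308]),(290,165))
for n,r in [
 ("stage",fit([[.063,.07],[.063,-.07],[-.059,-.07],[-.059,.07]],ray(c,vb([(110,122),(577,100),(612,500),(133,525)]),.065))),
 ("tray",fit([[.035,.094],[.035,-.094],[-.035,-.094],[-.035,.094]],ray(c,va([(73,80),(741,115),(725,364),(50,335)]),.005))),
 ("block",fit([[.012,.022],[.012,-.022],[-.012,-.022],[-.012,.022]],ray(c,va([(137,170),(293,173),(286,252),(130,248)]),.019))),
]: print(n,r[0],r[1],"\n",r[2].round(1))
t,a,_=fit([[.063,.07],[.063,-.07],[-.059,-.07],[-.059,.07]],ray(c,vb([(110,122),(577,100),(612,500),(133,525)]),.065))
R=np.array([[np.cos(np.radians(a)),-np.sin(np.radians(a))],[np.sin(np.radians(a)),np.cos(np.radians(a))]])
for nm,z,p in [("bar front R/L",.0735,[(452,214),(235,224)]),("stop",.071,[(195,252),(231,250)]),("nose",.07,[(470,338)]),("disc",.065,[(358,316)]),("bar back",.0735,[(452,174),(200,190)]),("pivot",.077,[(535,208)])]:
    print(nm,((ray(c,vb(p),z)[:,:2]-t)@R*1e3).round(1).tolist())
```

```text
stage [ 0.48044921 -0.2259008 ] 3.782949694296067 
 [[ 1.   0.7]
 [ 1.6 -0.9]
 [-1.2  0.1]
 [-1.3  0. ]]
tray [0.46190339 0.20431757] -1.9799005282225046 
 [[-1.3 -0.3]
 [-0.4  0.2]
 [ 0.5  0.5]
 [ 1.3 -0.5]]
block [0.46261674 0.25302812] -0.9045594701236649 
 [[ 1.2  0.6]
 [ 0.7 -0.1]
 [-1.  -0.6]
 [-0.9  0.1]]
bar front R/L [[27.7, -28.3], [28.0, 35.3]]
stop [[20.8, 47.3], [20.8, 36.7]]
nose [[-8.7, -31.5]]
disc [[0.4, 0.2]]
bar back [[39.6, -29.2], [38.6, 44.9]]
pivot [[27.6, -52.2]]
```

```bash
cat >> h.py <<'E'
from scipy.spatial.transform import Rotation as Ro
def Rdes(yaw):  # tool down, tool x at yaw (deg)
    a=np.radians(yaw);return np.array([[np.cos(a),np.sin(a),0],[np.sin(a),-np.cos(a),0],[0,0,-1]])
def go(*targets):
    s=sensors.sense();R=s["tcp_rot"]
    print("t",s["clock"],"p",(s["position"]*1e3).round(1),"yaw",np.degrees(np.arctan2(R[1,0],R[0,0])).round(2),"F",s["contact_force"].round(2),"w",round(s["grip_width"]*1e3,1),"q",s["q"].round(0))
    for x,y,z,yaw in targets: print((R.T@(np.array([x,y,z])-s["position"])*100).round(2),Ro.from_matrix(R.T@Rdes(yaw)).as_rotvec().round(4))
E
python3 -c "
from h import *
go((.48,-.2,.30,-1.5),(.4625,.253,.29,-1.5),(.4625,.253,.06,-1.5))"
```

```text
t 0.2 p [ 238.4 -604.2  201. ] yaw 21.54 F [-0.44  0.15 -0.34] w 85.4 q [63. 23.  3. 88. -1. 69. -3.]
[ 37.31 -28.75  -9.86] [-1.200e-03  3.000e-04  4.021e-01]
[ 52.31 -71.52  -8.81] [-1.200e-03  3.000e-04  4.021e-01]
[ 52.31 -71.5   14.19] [-1.200e-03  3.000e-04  4.021e-01]
```

>>> jog_arm(
  moves=[
    [6,37.3,-28.8,-9.9,0,0,0.402],
    [6,37.3,-28.8,-9.9,0,0,0.402],
    [6,37.3,-28.8,-9.9,0,0,0.402],
    [6,37.3,-28.8,-9.9,0,0,0.402],
    [6,37.3,-28.8,-9.9,0,0,0.402],
    [6,37.3,-28.8,-9.9,0,0,0.402],
    [6,37.3,-28.8,-9.9,0,0,0.402],
    [6,37.3,-28.8,-9.9,0,0,0.402],
    [6,37.3,-28.8,-9.9,0,0,0.402],
    [6,37.3,-28.8,-9.9,0,0,0.402],
    [6,37.3,-28.8,-9.9,0,0,0.402],
    [6,37.3,-28.8,-9.9,0,0,0.402],
  ],
  grip_force=30,
)

```text
clock: 1.2
position: [0.4824, -0.1945, 0.3018]
tcp_rot: [[1.0, -0.02, 0.003], [-0.02, -1.0, 0.001], [0.003, -0.002, -1.0]]
contact_force: [0.6, 0.1, 0.9]
grip_width: 0.0599
gripper_force: 0.0
```

>>> jog_arm(
  moves=[
    [6,37.3,-28.8,-9.9,0,0,0.402],
  ],
)

```text
clock: 1.28
position: [0.5091, -0.1762, 0.3093]
tcp_rot: [[0.989, -0.145, -0.002], [-0.145, -0.989, -0.001], [-0.002, 0.002, -1.0]]
contact_force: [0.2, -1.9, -0.2]
grip_width: 0.0601
gripper_force: 0.0
```

```bash
python3 -c "
from h import *
go((.48,-.2,.30,-1.5),(.4625,.253,.29,-1.5),(.4625,.253,.06,-1.5))"
```

```text
t 1.2833 p [ 509.1 -176.2  309.3] yaw -8.36 F [ 0.19 -1.86 -0.18] w 60.1 q [ 25.   8. -12.  94.   2.  78. -86.]
[-2.53  2.77  0.93] [ 0.0015  0.002  -0.1198]
[-10.85 -41.79   1.88] [ 0.0015  0.002  -0.1198]
[-10.8  -41.83  24.88] [ 0.0015  0.002  -0.1198]
```

>>> jog_arm(
  moves=[
    [6,-5,-20,1.9,0,0,-0.12],
    [6,-5,-20,1.9,0,0,-0.12],
    [6,-5,-20,1.9,0,0,-0.12],
    [6,-5,-20,1.9,0,0,-0.12],
    [6,-5,-20,1.9,0,0,-0.12],
    [6,-10.8,-41.8,1.9,0,0,-0.12],
    [6,-10.8,-41.8,1.9,0,0,-0.12],
    [6,-10.8,-41.8,1.9,0,0,-0.12],
    [6,-10.8,-41.8,1.9,0,0,-0.12],
    [6,-10.8,-41.8,1.9,0,0,-0.12],
    [6,-10.8,-41.8,1.9,0,0,-0.12],
    [6,-10.8,-41.8,1.9,0,0,-0.12],
  ],
)

```text
clock: 2.28
position: [0.4613, 0.258, 0.2898]
tcp_rot: [[1.0, -0.014, -0.001], [-0.014, -1.0, 0.003], [-0.001, -0.003, -1.0]]
contact_force: [0.0, 0.0, 0.3]
grip_width: 0.0598
gripper_force: 0.0
```

>>> jog_arm(
  moves=[
    [6,0,0,0,0,0,0],
    [6,0,0,0,0,0,0],
    [6,0,0,0,0,0,0],
  ],
)

```text
clock: 2.53
position: [0.4644, 0.2499, 0.2895]
tcp_rot: [[1.0, -0.027, -0.0], [-0.027, -1.0, -0.001], [-0.0, 0.001, -1.0]]
contact_force: [0.2, -0.5, -1.0]
grip_width: 0.0599
gripper_force: 0.0
```

```bash
python3 -c "
from h import *
go((.4625,.253,.06,-1.5),(.4625,.253,.025,-1.5))
c=camera('top');cv2.imwrite('pics/c1.png',cv2.resize(c['img'][120:300,80:320,::-1],None,fx=3,fy=3,interpolation=cv2.INTER_CUBIC))"
```

```text
t 2.5333 p [464.4 249.9 289.5] yaw -1.53 F [ 0.22 -0.55 -1.04] w 59.9 q [  -3.    9.  -33.   97.    5.   76. -129.]
[-0.2  -0.34 22.95] [ 0.0013  0.     -0.0006]
[-0.2  -0.34 26.45] [ 0.0013  0.     -0.0006]
```

>>> jog_arm(
  moves=[
    [6,-0.2,-0.3,10,0,0,0],
    [6,-0.2,-0.3,10,0,0,0],
    [6,-0.2,-0.3,10,0,0,0],
    [6,-0.2,-0.3,20,0,0,0],
    [6,-0.2,-0.3,20,0,0,0],
    [6,-0.2,-0.3,20,0,0,0],
    [6,-0.2,-0.3,23,0,0,0],
    [6,-0.2,-0.3,25,0,0,0],
    [6,-0.2,-0.3,26,0,0,0],
    [6,-0.2,-0.3,26,0,0,0],
    [6,-0.2,-0.3,26,0,0,0],
    [6,-0.2,-0.3,26,0,0,0],
  ],
)

```text
clock: 3.58
position: [0.4632, 0.2553, 0.0311]
tcp_rot: [[1.0, -0.024, 0.003], [-0.024, -1.0, 0.001], [0.002, -0.001, -1.0]]
contact_force: [0.5, -0.4, -0.5]
grip_width: 0.0596
gripper_force: 0.0
```

```bash
python3 -c "
from h import *
go((.4625,.253,.03,-1.5),(.4625,.253,.012,-1.5))
c=camera('top');a=crop(c,124,165,90,64,5)
d=camera('scene');u=proj(d,[(.4625,.253,.02)])[0].astype(int);print(u)
b=crop(d,max(0,u[0]-45),u[1]-50,90,80,5);cv2.imwrite('pics/c2.png',np.hstack([a[:320,:390],b[:320,:400]]))"
```

```text
t 3.5833 p [463.2 255.3  31.1] yaw -1.4 F [ 0.52 -0.37 -0.52] w 59.6 q [  -9.   24.  -30.  113.   17.   46. -140.]
[-0.06  0.23  0.11] [-0.0011 -0.0025  0.0018]
[-0.07  0.23  1.91] [-0.0011 -0.0025  0.0018]
[228 190]
```

View pics/c2.png

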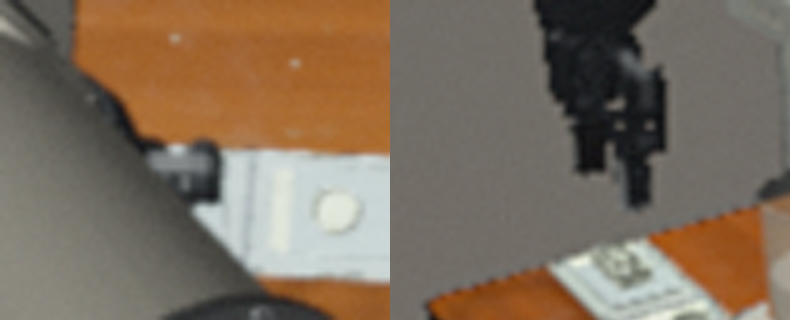

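```bash
python3 -c "
from h import *
d=camera('scene')
p=proj(d,[(.463,.225,.035),(.463,.285,.035),(.4625,.253,.019),(.463,.225,.06),(.4745,.231,.019),(.4505,.231,.019),(.4505,.275,.019),(.4745,.275,.019)]);print(p.round(1), ((p-[228-45,190-50]+.5)*5-.5+[390,0]).round())"
```

```text
[[231.9 189.9]
 [223.6 183.1]
 [228.2 191.1]
 [231.2 182.8]
 [234.6 192.7]
 [227.9 194.7]
 [222.  189.6]
 [228.5 187.7]] [[636. 251.]
 [595. 218.]
 [618. 258.]
 [633. 216.]
 [650. 265.]
 [617. 275.]
 [587. 250.]
 [620. 240.]]
```

The left half shows the right finger over the tray beside the block. The right half shows the block at about (625,265), in line with my estimate, and the fingertips well clear above it. I'll go lower with force checks.

>>> jog_arm(
  moves=[
    [6,0,0.2,0.5,0,0,0],
    [6,0,0.2,1.0,0,0,0],
    [6,0,0.2,1.4,0,0,0],
    [6,0,0.2,1.4,0,0,0],
    [6,0,0.2,1.4,0,0,0],
  ],
)

```text
clock: 4.15
position: [0.4614, 0.2527, 0.0152]
tcp_rot: [[1.0, -0.023, -0.001], [-0.023, -1.0, -0.001], [-0.001, 0.001, -1.0]]
contact_force: [0.7, 0.4, -0.7]
grip_width: 0.0597
gripper_force: 0.0
```

```bash
python3 -c "
from h import *
go((.4625,.253,.01,-1.5))
d=camera('scene')
b=crop(d,183,140,90,80,7);cv2.imwrite('pics/c3.png',b)"
```

```text
t 4.15 p [461.4 252.7  15.2] yaw -1.34 F [ 0.69  0.42 -0.67] w 59.7 q [  -9.   26.  -30.  114.   18.   45. -140.]
[ 0.11 -0.03  0.52] [0.0006 0.0009 0.0027]
```

View pics/c3.png

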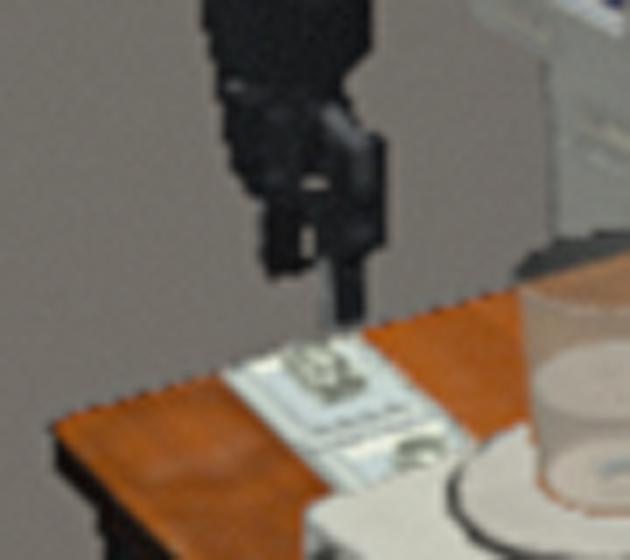

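```bash
python3 -c "
from h import *
d=camera('scene')
R=np.array([[.930165,.36714,0],[.367,-.93016,0],[0,0,-1]]);t=np.array([.23835,-.604,.2008])
P=[t+R@np.array([0,s*.0425,-b]) for s in(1,-1) for b in(0,.013,.03)]
print((proj(d,P)*1.4).round(0).tolist())
print('campos',(-cv2.Rodrigues(np.array(d['rvec']))[0].T@d['tvec'].ravel()))
go((.4625,.253,.01,-1.5))
c=camera('top');print(proj(c,[(.4614,.2227,z) for z in(.015,.03,.045)]),proj(d,[(.4614,.2227,z) for z in(.015,.03,.045)]))
"
```

```text
[[525.0, 505.0], [526.0, 495.0], [527.0, 482.0], [449.0, 468.0], [449.0, 458.0], [449.0, 446.0]]
campos [-0.06447162 -0.93493071  0.67047795]
t 4.25 p [461.8 253.   15.6] yaw -1.35 F [ 0.4   0.78 -0.59] w 60.1 q [  -9.   25.  -30.  114.   18.   45. -140.]
[ 0.07 -0.    0.56] [0.0001 0.0001 0.0026]
[[165.93626016 206.41300166]
 [164.71665379 205.60288635]
 [163.46923122 204.77429431]] [[232.23961203 195.84378038]
 [231.86687408 191.67484622]
 [231.49019045 187.46178118]]
```

The fingertip at crop (345,325) sits about 25 mm higher than the TCP says. I'll lower in small steps and go by feel.

>>> jog_arm(
  moves=[
    [6,0,0,0.4,0,0,0],
    [6,0,0,0.8,0,0,0],
    [6,0,0,0.9,0,0,0],
    [6,0,0,0.9,0,0,0],
  ],
)

```text
clock: 4.63
position: [0.4614, 0.2526, 0.0061]
tcp_rot: [[1.0, -0.024, -0.001], [-0.024, -1.0, -0.001], [-0.001, 0.001, -1.0]]
contact_force: [0.1, -0.8, 0.3]
grip_width: 0.06
gripper_force: 0.0
```

>>> jog_arm(
  moves=[
    [6,0,0,0.1,0,0,0],
    [6,0,0,0.15,0,0,0],
    [6,0,0,0.15,0,0,0],
  ],
)

```text
clock: 4.88
position: [0.4618, 0.2529, 0.0052]
tcp_rot: [[1.0, -0.024, 0.0], [-0.024, -1.0, -0.0], [0.0, 0.0, -1.0]]
contact_force: [-0.9, 0.6, 0.0]
grip_width: 0.06
gripper_force: 0.0
```

>>> jog_arm(
  moves=[
    [6,0,0,0.1,0,0,0],
    [6,0,0,0.15,0,0,0],
    [6,0,0,0.15,0,0,0],
  ],
)

```text
clock: 5.13
position: [0.4617, 0.2528, 0.0036]
tcp_rot: [[1.0, -0.024, -0.0], [-0.024, -1.0, -0.0], [-0.0, 0.0, -1.0]]
contact_force: [0.1, -0.7, -0.7]
grip_width: 0.0604
gripper_force: 0.0
```

```bash
python3 -c "
from h import *
go((.4625,.253,.0,-1.5))
d=camera('scene')
b=crop(d,183,140,90,80,7);cv2.imwrite('pics/c4.png',b)"
```

```text
t 5.1333 p [461.7 252.8   3.6] yaw -1.35 F [ 0.13 -0.67 -0.69] w 60.4 q [ -10.   27.  -29.  115.   18.   43. -141.]
[ 0.08 -0.02  0.36] [0.0002 0.0001 0.0026]
```

View pics/c4.png

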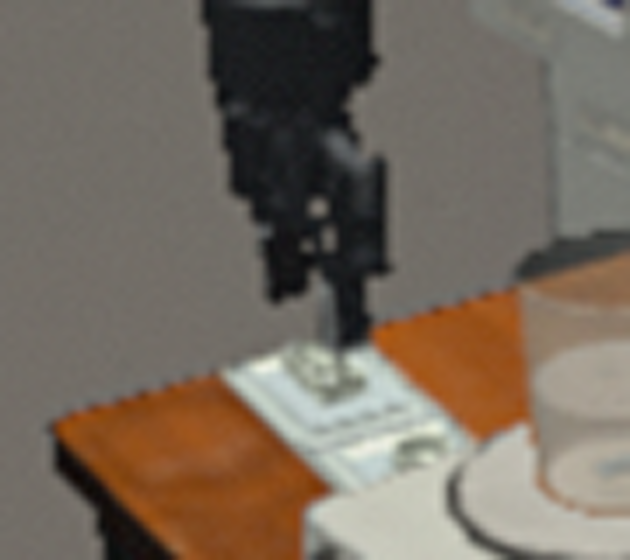

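The tip, now at crop row 352, is still about 20 mm above the plate, so I'll keep lowering by feel.

>>> jog_arm(
  moves=[
    [6,0.1,0,0.3,0,0,0],
    [6,0.1,0,0.5,0,0,0],
    [6,0.1,0,0.5,0,0,0],
  ],
)

```text
clock: 5.43
position: [0.4625, 0.2525, -0.0018]
tcp_rot: [[1.0, -0.024, -0.001], [-0.024, -1.0, -0.001], [-0.001, 0.001, -1.0]]
contact_force: [0.1, 0.3, 0.1]
grip_width: 0.0598
gripper_force: 0.0
```

>>> jog_arm(
  moves=[
    [6,0,0,0.15,0,0,0],
    [6,0,0,0.3,0,0,0],
    [6,0,0,0.3,0,0,0],
  ],
)

```text
clock: 5.68
position: [0.4625, 0.2527, -0.0046]
tcp_rot: [[1.0, -0.023, -0.0], [-0.023, -1.0, -0.0], [-0.0, 0.0, -1.0]]
contact_force: [-0.9, 0.4, 0.1]
grip_width: 0.0604
gripper_force: 0.0
```

>>> jog_arm(
  moves=[
    [6,0,0,0.15,0,0,0],
    [6,0,0,0.3,0,0,0],
    [6,0,0,0.3,0,0,0],
  ],
)

```text
clock: 5.93
position: [0.4626, 0.2527, -0.0075]
tcp_rot: [[1.0, -0.024, -0.0], [-0.024, -1.0, -0.0], [-0.0, 0.0, -1.0]]
contact_force: [-0.7, 0.4, -0.0]
grip_width: 0.0603
gripper_force: 0.0
```

>>> jog_arm(
  moves=[
    [6,0,0,0.1,0,0,0],
    [6,0,0,0.2,0,0,0],
    [6,0,0,0.2,0,0,0],
  ],
)

```text
clock: 6.18
position: [0.4627, 0.2528, -0.0095]
tcp_rot: [[1.0, -0.024, -0.0], [-0.024, -1.0, -0.0], [-0.0, 0.0, -1.0]]
contact_force: [-0.4, 1.0, -0.3]
grip_width: 0.0604
gripper_force: 0.0
```

>>> jog_arm(
  moves=[
    [5.2,0,0,0,0,0,0],
    [5.2,0,0,0,0,0,0],
    [5.2,0,0,0.1,0,0,0],
    [5.2,0,0,0.2,0,0,0],
    [5.2,0,0,0.2,0,0,0],
  ],
)

```text
clock: 6.6
position: [0.4626, 0.2527, -0.0115]
tcp_rot: [[1.0, -0.024, -0.0], [-0.024, -1.0, -0.0], [-0.0, 0.0, -1.0]]
contact_force: [-0.7, -0.3, -0.1]
grip_width: 0.0517
gripper_force: 0.0
```

>>> jog_arm(
  moves=[
    [5.2,0,0,0.1,0,0,0],
    [5.2,0,0,0.15,0,0,0],
    [5.2,0,0,0.15,0,0,0],
  ],
)

```text
clock: 6.85
position: [0.4627, 0.2527, -0.0129]
tcp_rot: [[1.0, -0.024, -0.0], [-0.024, -1.0, -0.0], [-0.0, 0.0, -1.0]]
contact_force: [-0.1, 0.7, -0.7]
grip_width: 0.0518
gripper_force: 0.0
```

>>> jog_arm(
  moves=[
    [5.2,0,0,0.1,0,0,0],
    [5.2,0,0,0.15,0,0,0],
    [5.2,0,0,0.15,0,0,0],
  ],
)

```text
clock: 7.1
position: [0.4627, 0.2528, -0.0144]
tcp_rot: [[1.0, -0.024, -0.0], [-0.024, -1.0, -0.0], [-0.0, 0.0, -1.0]]
contact_force: [-0.1, 0.4, -0.4]
grip_width: 0.0518
gripper_force: 0.0
```

```bash
python3 -c "
from h import *
go((.4625,.253,-.02,-1.5))
d=camera('scene')
b=crop(d,205,160,50,45,11);cv2.imwrite('pics/c5.png',b)"
```

```text
t 7.1 p [462.7 252.8 -14.4] yaw -1.35 F [-0.05  0.4  -0.35] w 51.8 q [ -10.   28.  -28.  115.   20.   42. -142.]
[-0.02 -0.02  0.56] [0.0002 0.0002 0.0026]
```

View pics/c5.png

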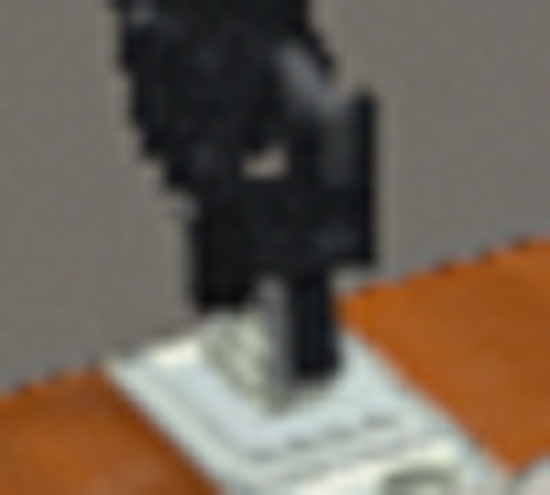

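The near finger, its tip at crop (305,390), stands just outside the block's near end and almost down at the plate. I'll feel for the plate now.

>>> jog_arm(
  moves=[
    [5.2,0,0,0.1,0,0,0],
    [5.2,0,0,0.1,0,0,0],
  ],
)

```text
clock: 7.32
position: [0.4627, 0.2528, -0.0154]
tcp_rot: [[1.0, -0.024, -0.0], [-0.024, -1.0, -0.0], [-0.0, 0.0, -1.0]]
contact_force: [0.1, -0.0, -0.0]
grip_width: 0.0519
gripper_force: 0.0
```

>>> jog_arm(
  moves=[
    [5.2,0,0,0.1,0,0,0],
    [5.2,0,0,0.1,0,0,0],
  ],
)

```text
clock: 7.48
position: [0.4627, 0.2528, -0.0164]
tcp_rot: [[1.0, -0.024, -0.0], [-0.024, -1.0, -0.0], [-0.0, 0.0, -1.0]]
contact_force: [0.9, -0.2, 0.1]
grip_width: 0.052
gripper_force: 0.0
```

>>> jog_arm(
  moves=[
    [5.2,0,0,0.1,0,0,0],
    [5.2,0,0,0.1,0,0,0],
  ],
)

```text
clock: 7.65
position: [0.4627, 0.2528, -0.0174]
tcp_rot: [[1.0, -0.024, -0.0], [-0.024, -1.0, -0.0], [-0.0, 0.0, -1.0]]
contact_force: [0.1, 0.2, -0.4]
grip_width: 0.0521
gripper_force: 0.0
```

>>> jog_arm(
  moves=[
    [5.2,0,0,0.1,0,0,0],
    [5.2,0,0,0.1,0,0,0],
  ],
)

```text
clock: 7.82
position: [0.4627, 0.2528, -0.0184]
tcp_rot: [[1.0, -0.024, -0.0], [-0.024, -1.0, -0.0], [-0.0, 0.0, -1.0]]
contact_force: [-0.0, -1.3, 0.6]
grip_width: 0.0524
gripper_force: 0.0
```

>>> jog_arm(
  moves=[
    [5.2,0,0,0.1,0,0,0],
    [5.2,0,0,0.1,0,0,0],
  ],
)

```text
clock: 7.98
position: [0.4627, 0.2528, -0.0194]
tcp_rot: [[1.0, -0.024, -0.0], [-0.024, -1.0, -0.0], [-0.0, 0.0, -1.0]]
contact_force: [0.3, -0.1, 0.0]
grip_width: 0.0523
gripper_force: 0.0
```

>>> jog_arm(
  moves=[
    [5.2,0,0,0.1,0,0,0],
    [5.2,0,0,0.1,0,0,0],
  ],
)

```text
clock: 8.15
position: [0.4627, 0.2527, -0.0204]
tcp_rot: [[1.0, -0.024, -0.0], [-0.024, -1.0, -0.0], [-0.0, 0.0, -1.0]]
contact_force: [0.6, -0.2, -0.4]
grip_width: 0.0519
gripper_force: 0.0
```

>>> jog_arm(
  moves=[
    [5.2,0,0,-0.1,0,0,0],
    [4.8,0,0,-0.1,0,0,0],
    [4.3,0,0,-0.1,0,0,0],
    [4.0,0,0,-0.1,0,0,0],
    [4.0,0,0,-0.1,0,0,0],
    [4.0,0,0,-0.1,0,0,0],
    [4.0,0,0,-0.1,0,0,0],
  ],
  grip_force=30,
)

```text
clock: 8.73
position: [0.463, 0.2531, -0.0189]
tcp_rot: [[1.0, -0.024, 0.0], [-0.024, -1.0, 0.0], [0.0, -0.0, -1.0]]
contact_force: [-1.6, 0.6, 5.1]
grip_width: 0.0431
gripper_force: 30.8
```

>>> jog_arm(
  moves=[
    [4,0,0,-0.5,0,0,0],
    [4,0,0,-1.0,0,0,0],
    [4,0,0,-1.5,0,0,0],
    [4,0,0,-1.5,0,0,0],
    [4,0,0,-1.5,0,0,0],
  ],
  grip_force=40,
)

```text
clock: 9.15
position: [0.4631, 0.2529, -0.0039]
tcp_rot: [[1.0, -0.024, 0.001], [-0.024, -1.0, 0.0], [0.001, -0.0, -1.0]]
contact_force: [0.0, -0.2, -0.6]
grip_width: 0.0426
gripper_force: 41.4
```

```bash
cat >> h.py <<'E'
SEAT=np.array([.48045,-.2259]);SY=3.78
def loc(x,y,z):  # seat-frame mm -> world target, z = underside height above the stage (mm)
    a=np.radians(SY);p=SEAT+np.array([[np.cos(a),-np.sin(a)],[np.sin(a),np.cos(a)]])@np.array([x,y])/1e3
    return (*p,.065-.0209+z/1e3,SY)
def here():
    s=sensors.sense();a=np.radians(SY);R=np.array([[np.cos(a),-np.sin(a)],[np.sin(a),np.cos(a)]])
    p=s["position"];print("seat-frame mm",((p[:2]-SEAT)@R*1e3).round(2),"z",round((p[2]-.0441)*1e3,2),"F",s["contact_force"][:2]@R,s["contact_force"][2])
E
python3 -c "
from h import *
go((.463,.253,.21,-1.35),loc(-29,14,166))
"
```

```text
t 9.15 p [463.1 252.9  -3.9] yaw -1.36 F [ 0.01 -0.18 -0.6 ] w 42.6 q [ -10.   27.  -29.  115.   19.   43. -142.]
[ 1.000e-02 -2.000e-02 -2.139e+01] [-0.0001 -0.0007 -0.0002]
[ -0.12  46.68 -21.41] [-0.0001 -0.0007 -0.0898]
```

>>> jog_arm(
  moves=[
    [4,0,0,-2,0,0,0],
    [4,0,0,-5,0,0,0],
    [4,0,0,-8,0,0,0],
    [4,0,0,-11,0,0,0],
    [4,0,0,-14,0,0,0],
    [4,0,0,-17,0,0,0],
    [4,0,0,-20,0,0,0],
    [4,0,0,-21.4,0,0,0],
    [4,0,0.5,-21.4,0,0,0],
    [4,0,2,-21.4,0,0,0],
    [4,0,4.7,-21.4,0,0,0],
  ],
)

```text
clock: 10.07
position: [0.4605, 0.2077, 0.2088]
tcp_rot: [[1.0, -0.019, -0.001], [-0.019, -1.0, 0.001], [-0.001, -0.001, -1.0]]
contact_force: [0.4, -0.9, 0.2]
grip_width: 0.0426
gripper_force: 41.4
```

>>> jog_arm(
  moves=[
    [4,0,3.5,0,0,0,-0.01],
    [4,0,7,0,0,0,-0.02],
    [4,0,10.5,0,0,0,-0.03],
    [4,0,14,0,0,0,-0.04],
    [4,0,17.5,0,0,0,-0.05],
    [4,0,21,0,0,0,-0.06],
    [4,0,24.5,0,0,0,-0.07],
    [4,0,28,0,0,0,-0.08],
    [4,0,31.5,0,0,0,-0.09],
    [4,0,35,0,0,0,-0.09],
    [4,0,38.5,0,0,0,-0.09],
    [4,0,41,0,0,0,-0.09],
  ],
)

```text
clock: 11.07
position: [0.4497, -0.2077, 0.208]
tcp_rot: [[0.998, 0.063, -0.003], [0.063, -0.998, -0.001], [-0.003, 0.0, -1.0]]
contact_force: [0.1, 0.8, -1.0]
grip_width: 0.0425
gripper_force: 41.4
```

>>> jog_arm(
  moves=[
    [4,0,0.5,0,0,0,0],
    [4,0,0.9,0,0,0,0],
    [4,0,0.9,0,0,0,0],
    [4,0,0.9,0,0,0,0],
  ],
)

```text
clock: 11.4
position: [0.4524, -0.2114, 0.209]
tcp_rot: [[0.998, 0.068, -0.001], [0.068, -0.998, 0.001], [-0.001, -0.001, -1.0]]
contact_force: [0.0, 0.1, -0.3]
grip_width: 0.0426
gripper_force: 41.4
```

```bash
python3 -c "
from h import *
go(loc(-29,14,30),loc(-29,14,10))
here()
"
```

```text
t 11.4 p [ 452.4 -211.4  209. ] yaw 3.91 F [ 0.03  0.05 -0.33] w 42.6 q [ 30.   7. -11. 107.   2.  66. -67.]
[-0.18  0.25 13.49] [-0.0012  0.0011  0.0023]
[-0.18  0.25 15.49] [-0.0012  0.0011  0.0023]
seat-frame mm [-27.03  16.34] z 164.94 F [0.03538711 0.04906849] -0.3283051534748943
```

>>> jog_arm(
  moves=[
    [4,-0.2,0.2,2,0,0,0],
    [4,-0.2,0.2,5,0,0,0],
    [4,-0.2,0.2,8,0,0,0],
    [4,-0.2,0.2,11,0,0,0],
    [4,-0.2,0.2,13,0,0,0],
    [4,-0.2,0.2,14.5,0,0,0],
    [4,-0.2,0.2,15.2,0,0,0],
    [4,-0.2,0.2,15.2,0,0,0],
    [4,-0.2,0.2,15.2,0,0,0],
  ],
)

```text
clock: 12.15
position: [0.4513, -0.2143, 0.0582]
tcp_rot: [[0.998, 0.068, 0.0], [0.068, -0.998, 0.0], [0.0, 0.0, -1.0]]
contact_force: [-0.3, -0.9, 0.1]
grip_width: 0.0426
gripper_force: 41.4
```

```bash
python3 -c "
from h import *
go(loc(-29,14,3),loc(-29,14,0))
here()
c=camera('top');a=crop(c,295,155,75,75,5)
d=camera('scene');u=proj(d,[(*SEAT,.07)])[0].astype(int)
b=crop(d,u[0]-40,u[1]-45,80,75,5);cv2.imwrite('pics/d1.png',np.hstack([a,b]))
"
```

```text
t 12.15 p [ 451.3 -214.3   58.2] yaw 3.89 F [-0.32 -0.91  0.08] w 42.6 q [ 30.  17. -11. 117.   4.  46. -70.]
[-0.07 -0.05  1.11] [ 0.     -0.0005  0.002 ]
[-0.07 -0.05  1.41] [ 0.     -0.0005  0.002 ]
seat-frame mm [-28.34  13.48] z 14.08 F [-0.37645853 -0.89151267] 0.08125906719389825
```

View pics/d1.png

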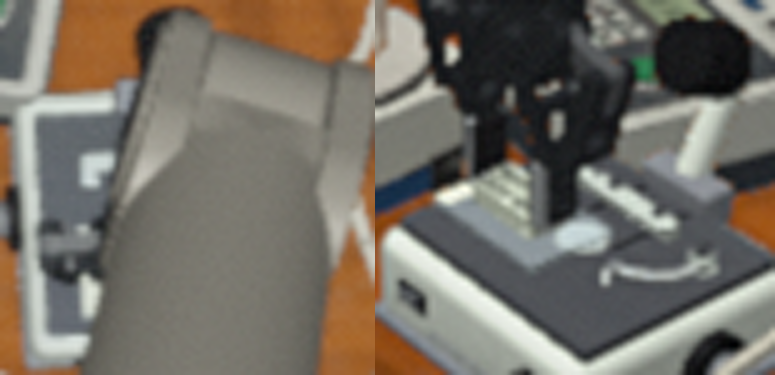

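The scene crop at right shows the slide level just above the front left of the stage. Its right end, at (535,260), is left of the nose at (605,278) and in front of the guide. I'll lower it by feel.

>>> jog_arm(
  moves=[
    [4,-0.1,-0.1,0.4,0,0,0],
    [4,-0.1,-0.1,0.8,0,0,0],
    [4,-0.1,-0.1,1.1,0,0,0],
    [4,-0.1,-0.1,1.1,0,0,0],
    [4,-0.1,-0.1,1.1,0,0,0],
  ],
)

```text
clock: 12.67
position: [0.4495, -0.2142, 0.0466]
tcp_rot: [[0.998, 0.066, -0.0], [0.066, -0.998, 0.0], [-0.0, -0.0, -1.0]]
contact_force: [0.4, 0.6, -0.6]
grip_width: 0.0423
gripper_force: 41.4
```

>>> jog_arm(
  moves=[
    [4,0,0,0.1,0,0,0],
    [4,0,0,0.1,0,0,0],
  ],
)

```text
clock: 12.83
position: [0.4497, -0.2142, 0.0458]
tcp_rot: [[0.998, 0.066, 0.0], [0.066, -0.998, -0.0], [0.0, 0.0, -1.0]]
contact_force: [0.1, -0.2, -0.6]
grip_width: 0.0428
gripper_force: 41.4
```

>>> jog_arm(
  moves=[
    [4,0,0,0.1,0,0,0],
    [4,0,0,0.1,0,0,0],
  ],
)

```text
clock: 13.0
position: [0.4496, -0.2142, 0.0447]
tcp_rot: [[0.998, 0.066, -0.0], [0.066, -0.998, -0.0], [-0.0, 0.0, -1.0]]
contact_force: [-0.5, -0.0, -0.0]
grip_width: 0.0425
gripper_force: 41.4
```

>>> jog_arm(
  moves=[
    [4,0,0,0.05,0,0,0],
    [4,0,0,0.05,0,0,0],
  ],
)

```text
clock: 13.17
position: [0.4497, -0.2142, 0.0442]
tcp_rot: [[0.998, 0.066, -0.0], [0.066, -0.998, -0.0], [-0.0, 0.0, -1.0]]
contact_force: [0.3, 0.1, -0.7]
grip_width: 0.0425
gripper_force: 41.4
```

>>> jog_arm(
  moves=[
    [4,0,0,0.05,0,0,0],
    [4,0,0,0.05,0,0,0],
  ],
)

```text
clock: 13.33
position: [0.4497, -0.2142, 0.0442]
tcp_rot: [[0.998, 0.066, -0.0], [0.066, -0.998, -0.0], [-0.0, 0.0, -1.0]]
contact_force: [-1.0, -0.3, 3.7]
grip_width: 0.0423
gripper_force: 41.8
```

>>> jog_arm(
  moves=[
    [4,0,0,0.05,0,0,0],
    [4,0,0,0.05,0,0,0],
  ],
)

```text
clock: 13.5
position: [0.4497, -0.2143, 0.0442]
tcp_rot: [[0.998, 0.066, -0.0], [0.066, -0.998, -0.0], [-0.0, 0.0, -1.0]]
contact_force: [-2.8, 0.5, 8.5]
grip_width: 0.0428
gripper_force: 42.3
```

>>> jog_arm(
  moves=[
    [4,0,0,0.05,0,0,0],
    [4,0,0,0.05,0,0,0],
  ],
)

```text
clock: 13.67
position: [0.4497, -0.2142, 0.0441]
tcp_rot: [[0.998, 0.066, -0.0], [0.066, -0.998, -0.0], [-0.0, 0.0, -1.0]]
contact_force: [-3.4, 1.6, 11.1]
grip_width: 0.0426
gripper_force: 42.7
```

>>> jog_arm(
  moves=[
    [4,0,0,-0.08,0,0,0],
    [4,0,0,-0.08,0,0,0],
  ],
)

```text
clock: 13.83
position: [0.45, -0.2143, 0.0442]
tcp_rot: [[0.998, 0.066, 0.001], [0.066, -0.998, -0.001], [0.001, 0.001, -1.0]]
contact_force: [-0.4, 0.1, 6.8]
grip_width: 0.0426
gripper_force: 42.1
```

```bash
python3 -c "
from h import *
go(loc(-29,14,0),loc(-29,-4,0))
here()
"
```

```text
t 13.8333 p [ 450.  -214.3   44.2] yaw 3.8 F [-0.42  0.12  6.82] w 42.6 q [ 30.  18. -11. 117.   5.  45. -70.]
[ 0.06 -0.04  0.01] [ 0.0005 -0.0007  0.0004]
[0.06 1.76 0.01] [ 0.0005 -0.0007  0.0004]
seat-frame mm [-29.64  13.55] z 0.09 F [-0.41258833  0.14977021] 6.821725076527855
```

>>> jog_arm(
  moves=[
    [4,0,0.15,-0.02,0,0,0],
    [4,0,0.3,-0.02,0,0,0],
    [4,0,0.45,-0.02,0,0,0],
    [4,0,0.6,-0.02,0,0,0],
    [4,0,0.75,-0.02,0,0,0],
    [4,0,0.9,-0.02,0,0,0],
    [4,0,0.9,-0.02,0,0,0],
  ],
)

```text
clock: 14.42
position: [0.4507, -0.2197, 0.0442]
tcp_rot: [[0.998, 0.068, -0.001], [0.068, -0.998, 0.004], [-0.001, -0.004, -1.0]]
contact_force: [-1.5, 8.3, 9.6]
grip_width: 0.0426
gripper_force: 42.4
```

>>> jog_arm(
  moves=[
    [4,0,0.15,0,0,0,0],
    [4,0,0.3,0,0,0,0],
    [4,0,0.45,0,0,0,0],
    [4,0,0.6,0,0,0,0],
    [4,0,0.75,0,0,0,0],
    [4,0,0.85,0,0,0,0],
    [4,0,0.85,0,0,0,0],
  ],
)

```text
clock: 15.0
position: [0.4508, -0.2272, 0.0442]
tcp_rot: [[0.998, 0.068, -0.002], [0.068, -0.998, 0.005], [-0.002, -0.006, -1.0]]
contact_force: [-2.5, 11.1, 11.4]
grip_width: 0.0429
gripper_force: 42.6
```

```bash
python3 -c "
from h import *
go(loc(-29,-4,0),loc(5,-4,0))
here()
"
```

```text
t 15.0 p [ 450.8 -227.2   44.2] yaw 3.93 F [-2.52 11.15 11.45] w 42.9 q [ 31.  19. -10. 116.   4.  45. -68.]
[0.07 0.47 0.01] [-0.0055  0.0017  0.0026]
[ 3.47  0.48 -0.  ] [-0.0055  0.0017  0.0026]
seat-frame mm [-29.67   0.7 ] z 0.08 F [-1.78253631 11.29059504] 11.446513530008485
```

>>> jog_arm(
  moves=[
    [4,0,0,-0.04,0,0,0],
    [4,0,0,-0.08,0,0,0],
    [4,0,0,-0.08,0,0,0],
    [4,0,0,-0.08,0,0,0],
  ],
)

```text
clock: 15.33
position: [0.4504, -0.2284, 0.0443]
tcp_rot: [[0.998, 0.068, -0.002], [0.068, -0.998, 0.004], [-0.002, -0.004, -1.0]]
contact_force: [-2.2, 6.7, 6.1]
grip_width: 0.0423
gripper_force: 42.0
```

```bash
python3 -c "
from h import *
go(loc(-29,-4,0),loc(5,-4,0))
here()
"
```

```text
t 15.3333 p [ 450.4 -228.4   44.3] yaw 3.91 F [-2.21  6.74  6.12] w 42.3 q [ 31.  19. -10. 116.   5.  45. -68.]
[0.11 0.35 0.01] [-0.004   0.0018  0.0023]
[3.51 0.36 0.01] [-0.004   0.0018  0.0023]
seat-frame mm [-30.14  -0.5 ] z 0.16 F [-1.75596186  6.87083315] 6.116968394769136
```

>>> jog_arm(
  moves=[
    [4,0,0.1,-0.02,0,0,0],
    [4,0,0.2,-0.03,0,0,0],
    [4,0,0.3,-0.03,0,0,0],
    [4,0,0.35,-0.03,0,0,0],
    [4,0,0.35,-0.03,0,0,0],
  ],
)

```text
clock: 15.75
position: [0.4497, -0.2315, 0.0443]
tcp_rot: [[0.998, 0.068, -0.004], [0.068, -0.998, 0.005], [-0.004, -0.005, -1.0]]
contact_force: [-3.3, 6.8, 6.2]
grip_width: 0.0429
gripper_force: 42.0
```

```bash
python3 -c "
from h import *
go(loc(-29,-4,0),loc(5,-4,0))
here()
"
```

```text
t 15.75 p [ 449.7 -231.5   44.3] yaw 3.89 F [-3.35  6.84  6.19] w 42.9 q [ 31.  19. -10. 116.   5.  45. -68.]
[0.2  0.04 0.02] [-0.0051  0.0037  0.0018]
[3.6  0.05 0.01] [-0.0051  0.0037  0.0018]
seat-frame mm [-31.05  -3.59] z 0.19 F [-2.88747744  7.04808117] 6.192261363267579
```

>>> jog_arm(
  moves=[
    [4,0.15,0,0,0,0,0],
    [4,0.3,0,0,0,0,0],
    [4,0.5,0,0,0,0,0],
    [4,0.7,0,0,0,0,0],
    [4,0.9,0,0,0,0,0],
    [4,1.1,0,0,0,0,0],
    [4,1.3,0,0,0,0,0],
    [4,1.5,0,0,0,0,0],
    [4,1.5,0,0,0,0,0],
  ],
)

```text
clock: 16.5
position: [0.4635, -0.2318, 0.0443]
tcp_rot: [[0.998, 0.066, -0.006], [0.066, -0.998, 0.004], [-0.006, -0.004, -1.0]]
contact_force: [-4.9, 5.8, 6.5]
grip_width: 0.0426
gripper_force: 42.1
```

```bash
python3 -c "
from h import *
go(loc(-15,-4,0),loc(5,-4,0))
here()
"
```

```text
t 16.5 p [ 463.5 -231.8   44.3] yaw 3.81 F [-4.92  5.79  6.45] w 42.6 q [ 30.  20. -10. 114.   5.  46. -69.]
[ 0.23 -0.07  0.01] [-0.004   0.0056  0.0005]
[ 2.23 -0.07  0.  ] [-0.004   0.0056  0.0005]
seat-frame mm [-17.27  -4.73] z 0.15 F [-4.52346526  6.09894126] 6.4500549518198955
```

>>> jog_arm(
  moves=[
    [4,0.2,0,-0.02,0,0,0],
    [4,0.4,-0.05,-0.03,0,0,0],
    [4,0.6,-0.05,-0.03,0,0,0],
    [4,0.8,-0.05,-0.03,0,0,0],
    [4,1.0,-0.05,-0.03,0,0,0],
    [4,1.2,-0.05,-0.03,0,0,0],
    [4,1.35,-0.05,-0.03,0,0,0],
    [4,1.5,-0.05,-0.03,0,0,0],
    [4,1.5,-0.05,-0.03,0,0,0],
  ],
)

```text
clock: 17.25
position: [0.4784, -0.2302, 0.0443]
tcp_rot: [[0.998, 0.066, -0.006], [0.066, -0.998, 0.004], [-0.006, -0.004, -1.0]]
contact_force: [-4.5, 6.1, 5.7]
grip_width: 0.0426
gripper_force: 42.0
```

```bash
python3 -c "
from h import *
go(loc(5,-4,0))
here()
"
```

```text
t 17.25 p [ 478.4 -230.2   44.3] yaw 3.79 F [-4.46  6.1   5.7 ] w 42.6 q [ 30.  21. -10. 113.   5.  47. -70.]
[ 0.73 -0.01  0.02] [-0.0043  0.0057  0.0002]
seat-frame mm [-2.35 -4.12] z 0.2 F [-4.05161227  6.38172248] 5.700217174791463
```

>>> jog_arm(
  moves=[
    [4,0.1,0,0,0,0,0],
    [4,0.2,0,0,0,0,0],
    [4,0.3,0,0,0,0,0],
    [4,0.3,0,0,0,0,0],
  ],
)

```text
clock: 17.58
position: [0.4811, -0.23, 0.0443]
tcp_rot: [[0.998, 0.066, -0.006], [0.066, -0.998, 0.004], [-0.006, -0.004, -1.0]]
contact_force: [-5.2, 4.4, 5.7]
grip_width: 0.0426
gripper_force: 42.0
```

>>> jog_arm(
  moves=[
    [4,0.1,0,0,0,0,0],
    [4,0.2,0,0,0,0,0],
    [4,0.2,0,0,0,0,0],
  ],
)

```text
clock: 17.83
position: [0.4831, -0.2298, 0.0443]
tcp_rot: [[0.998, 0.066, -0.006], [0.066, -0.998, 0.004], [-0.006, -0.004, -1.0]]
contact_force: [-5.6, 5.0, 6.0]
grip_width: 0.0425
gripper_force: 42.0
```

>>> jog_arm(
  moves=[
    [4,0.1,0,0,0,0,0],
    [4,0.15,0,0,0,0,0],
    [4,0.15,0,0,0,0,0],
  ],
)

```text
clock: 18.08
position: [0.4842, -0.2297, 0.0443]
tcp_rot: [[0.998, 0.066, -0.007], [0.066, -0.998, 0.004], [-0.007, -0.005, -1.0]]
contact_force: [-5.4, 4.7, 6.8]
grip_width: 0.0428
gripper_force: 42.1
```

```bash
python3 -c "
from h import *
go(loc(5,-4,0))
here()
"
```

```text
t 18.0833 p [ 484.2 -229.7   44.3] yaw 3.78 F [-5.38  4.66  6.79] w 42.8 q [ 29.  22. -10. 112.   5.  47. -70.]
[ 0.15 -0.01  0.02] [-0.0045  0.0068 -0.0001]
seat-frame mm [ 3.53 -4.08] z 0.16 F [-5.06055874  5.00582276] 6.788168988091564
```

>>> jog_arm(
  moves=[
    [4,0.05,0,-0.03,0,0,0],
    [4,0.1,0,-0.03,0,0,0],
    [4,0.1,0,-0.03,0,0,0],
  ],
)

```text
clock: 18.33
position: [0.4842, -0.2298, 0.0443]
tcp_rot: [[0.998, 0.066, -0.009], [0.066, -0.998, 0.004], [-0.009, -0.005, -1.0]]
contact_force: [-8.0, 4.9, 7.1]
grip_width: 0.0426
gripper_force: 42.2
```

>>> jog_arm(
  moves=[
    [4,0.05,0,0,0,0,0],
    [4,0.1,0,0,0,0,0],
    [4,0.1,0,0,0,0,0],
  ],
)

```text
clock: 18.58
position: [0.4842, -0.2297, 0.0443]
tcp_rot: [[0.998, 0.066, -0.011], [0.066, -0.998, 0.004], [-0.011, -0.005, -1.0]]
contact_force: [-8.4, 5.1, 8.2]
grip_width: 0.0424
gripper_force: 42.4
```

>>> jog_arm(
  moves=[
    [4,0.05,0,0,0,0,0],
    [4,0.1,0,0,0,0,0],
    [4,0.1,0,0,0,0,0],
  ],
)

```text
clock: 18.83
position: [0.4842, -0.2297, 0.0443]
tcp_rot: [[0.998, 0.065, -0.013], [0.066, -0.998, 0.004], [-0.013, -0.005, -1.0]]
contact_force: [-11.0, 5.4, 11.1]
grip_width: 0.0428
gripper_force: 42.6
```

```bash
python3 -c "
from h import *
go(loc(5,-4,0))
here()
"
```

```text
t 18.8333 p [ 484.2 -229.7   44.3] yaw 3.76 F [-11.05   5.4   11.08] w 42.8 q [ 29.  22. -10. 112.   5.  47. -70.]
[ 0.16 -0.01  0.02] [-0.0053  0.0126 -0.0004]
seat-frame mm [ 3.45 -4.06] z 0.18 F [-10.66595074   6.11523092] 11.081598980842505
```

The x position holds at +3.5 mm while the force rises, so the long edge is home against the fixed edge. I'll ease off the pressure a little and let it back to the left.

>>> jog_arm(
  moves=[
    [4,-0.05,0,-0.04,0,0,0],
    [4,-0.1,0,-0.06,0,0,0],
    [4,-0.1,-0.05,-0.06,0,0,0],
    [4,-0.1,-0.1,-0.06,0,0,0],
    [4,-0.1,-0.15,-0.06,0,0,0],
    [4,-0.1,-0.2,-0.06,0,0,0],
    [4,-0.1,-0.2,-0.06,0,0,0],
  ],
)

```text
clock: 19.42
position: [0.4844, -0.2297, 0.0444]
tcp_rot: [[0.998, 0.065, -0.009], [0.065, -0.998, 0.002], [-0.009, -0.002, -1.0]]
contact_force: [-6.5, 1.6, 2.8]
grip_width: 0.0425
gripper_force: 41.8
```

```bash
python3 -c "
from h import *
go(loc(3.5,0,0))
here()
"
```

```text
t 19.4167 p [ 484.4 -229.7   44.4] yaw 3.74 F [-6.49  1.61  2.83] w 42.5 q [ 29.  22. -10. 112.   5.  47. -70.]
[-0.01 -0.4   0.03] [-0.0024  0.0093 -0.0007]
seat-frame mm [ 3.65 -4.04] z 0.32 F [-6.36714315  2.0366866 ] 2.8305999908413897
```

>>> jog_arm(
  moves=[
    [4,0,-0.05,0,0,0,0],
    [4,0,-0.1,0,0,0,0],
    [4,0,-0.15,0,0,0,0],
    [4,0,-0.2,0,0,0,0],
    [4,0,-0.25,0,0,0,0],
    [4,0,-0.3,0,0,0,0],
    [4,0,-0.3,0,0,0,0],
  ],
)

```text
clock: 20.0
position: [0.4844, -0.2284, 0.0445]
tcp_rot: [[0.998, 0.065, -0.009], [0.065, -0.998, -0.0], [-0.009, -0.0, -1.0]]
contact_force: [-6.7, -2.3, 2.1]
grip_width: 0.0422
gripper_force: 41.6
```

```bash
python3 -c "
from h import *
go(loc(3.5,0,0))
here()
"
```

```text
t 20.0 p [ 484.4 -228.4   44.5] yaw 3.75 F [-6.67 -2.25  2.08] w 42.2 q [ 29.  22. -10. 112.   5.  47. -71.]
[-0.02 -0.27  0.04] [-0.0001  0.0086 -0.0005]
seat-frame mm [ 3.75 -2.73] z 0.36 F [-6.80104005 -1.80916935] 2.078853892265146
```

>>> jog_arm(
  moves=[
    [4,-0.06,0,0,0,0,0],
    [4,-0.1,-0.05,0,0,0,0],
    [4,-0.1,-0.1,0,0,0,0],
    [4,-0.1,-0.15,0,0,0,0],
    [4,-0.1,-0.15,0,0,0,0],
  ],
)

```text
clock: 20.42
position: [0.4843, -0.226, 0.0446]
tcp_rot: [[0.998, 0.066, -0.007], [0.066, -0.998, 0.0], [-0.007, -0.001, -1.0]]
contact_force: [-6.3, -1.1, 0.3]
grip_width: 0.0425
gripper_force: 41.4
```

>>> jog_arm(
  moves=[
    [4,0,-0.05,0,0,0,0],
    [4,0,-0.1,0,0,0,0],
    [4,0,-0.1,0,0,0,0],
  ],
)

```text
clock: 20.67
position: [0.4843, -0.226, 0.0447]
tcp_rot: [[0.998, 0.066, -0.006], [0.066, -0.998, -0.001], [-0.006, 0.0, -1.0]]
contact_force: [-6.0, -2.6, -0.7]
grip_width: 0.0427
gripper_force: 41.4
```

```bash
python3 -c "
from h import *
go(loc(3.5,0,0))
here()
"
```

```text
t 20.6667 p [ 484.3 -226.    44.7] yaw 3.76 F [-5.99 -2.64 -0.7 ] w 42.7 q [ 29.  22. -10. 112.   5.  47. -71.]
[-0.04 -0.03  0.06] [ 0.0004  0.0065 -0.0004]
seat-frame mm [ 3.87 -0.32] z 0.57 F [-6.15024233 -2.23699955] -0.6991611438380902
```

>>> jog_arm(
  moves=[
    [4,0,0,0.06,0,0,0],
    [4,0,-0.05,0.08,0,0,0],
    [4,0,-0.1,0.08,0,0,0],
    [4,0,-0.1,0.08,0,0,0],
  ],
)

```text
clock: 21.0
position: [0.4843, -0.226, 0.0445]
tcp_rot: [[0.998, 0.065, -0.006], [0.065, -0.998, -0.002], [-0.006, 0.002, -1.0]]
contact_force: [-7.6, -3.5, 2.0]
grip_width: 0.0428
gripper_force: 41.7
```

```bash
python3 -c "
from h import *
go(loc(3.5,0,0))
here()
"
```

```text
t 21.0 p [ 484.3 -226.    44.5] yaw 3.72 F [-7.56 -3.45  2.01] w 42.8 q [ 29.  22. -10. 112.   5.  47. -71.]
[-0.03 -0.03  0.04] [ 0.0016  0.0063 -0.001 ]
seat-frame mm [ 3.81 -0.31] z 0.37 F [-7.76932417 -2.94916707] 2.0072625277908207
```

>>> jog_arm(
  moves=[
    [4,-0.1,0.05,0,0,0,0],
    [4,-0.18,0.1,0,0,0,0],
    [4,-0.18,0.1,0,0,0,0],
    [4,-0.18,0.1,0,0,0,0],
  ],
  grip_force=20,
)

```text
clock: 21.33
position: [0.4844, -0.2259, 0.0446]
tcp_rot: [[0.998, 0.065, -0.003], [0.065, -0.998, -0.001], [-0.003, 0.001, -1.0]]
contact_force: [-4.3, -4.1, -1.2]
grip_width: 0.0423
gripper_force: 41.3
```

```bash
python3 -c "
from h import *
here()
"
```

```text
seat-frame mm [ 3.92 -0.29] z 0.47 F [-4.55430807 -3.82785066] -1.1549507474416065
```

>>> jog_arm(
  moves=[
    [4,-0.03,0.05,0.05,0,0,0],
    [4,-0.05,0.1,0.06,0,0,0],
    [4,-0.05,0.1,0.06,0,0,0],
  ],
)

```text
clock: 21.58
position: [0.4844, -0.2259, 0.0445]
tcp_rot: [[0.998, 0.066, -0.003], [0.066, -0.998, 0.0], [-0.003, -0.0, -1.0]]
contact_force: [-6.2, -1.5, 2.4]
grip_width: 0.0423
gripper_force: 41.7
```

>>> jog_arm(
  moves=[
    [4.4,0,0,0,0,0,0],
    [4.6,0,0,0,0,0,0],
    [4.8,0,0,0,0,0,0],
    [5.0,0,0,0,0,0,0],
    [5.0,0,0,0,0,0,0],
  ],
)

```text
clock: 22.0
position: [0.4868, -0.2254, 0.045]
tcp_rot: [[0.998, 0.067, 0.002], [0.067, -0.998, -0.0], [0.002, 0.0, -1.0]]
contact_force: [0.4, 0.7, 1.4]
grip_width: 0.0503
gripper_force: 0.0
```

```bash
python3 -c "
from h import *
here()
"
```

```text
seat-frame mm [6.36 0.04] z 0.87 F [0.39857018 0.64545633] 1.449343661246895
```

>>> jog_arm(
  moves=[
    [5.4,0,0,-0.2,0,0,0],
    [5.4,0,0,-0.6,0,0,0],
    [5.4,0,0,-1.2,0,0,0],
    [5.4,0,0,-2.0,0,0,0],
    [5.4,0,0,-3,0,0,0],
    [5.4,0,0,-5,0,0,0],
    [5.4,0,0,-8,0,0,0],
    [5.4,0,0,-11,0,0,0],
    [5.4,0,0,-14,0,0,0],
    [5.4,0,0,-16,0,0,0],
    [5.4,0,0,-17,0,0,0],
  ],
)

```text
clock: 22.92
position: [0.4876, -0.2265, 0.2193]
tcp_rot: [[0.998, 0.066, 0.006], [0.066, -0.998, -0.003], [0.006, 0.003, -1.0]]
contact_force: [0.2, -0.1, -0.2]
grip_width: 0.0539
gripper_force: 0.0
```

```bash
python3 -c "
from h import *
here()
go((.40,-.40,.22,3.8))
"
```

```text
seat-frame mm [ 7.08 -1.08] z 175.16 F [ 0.22049687 -0.13410184] -0.15559694768093918
t 22.9167 p [ 487.6 -226.5  219.3] yaw 3.8 F [ 0.23 -0.12 -0.16] w 53.9 q [ 30.  11. -11. 102.   2.  67. -68.]
[-9.89 16.73 -0.08] [ 0.0033 -0.0062 -0.0001]
```

>>> jog_arm(
  moves=[
    [5.4,0,2,0,0,0,0],
    [5.4,-1,5,0,0,0,0],
    [5.4,-2,8,0,0,0,0],
    [5.4,-4,11,0,0,0,0],
    [5.4,-6,14,0,0,0,0],
    [5.4,-8,17,0,0,0,0],
    [5.4,-10,20,0,0,0,0],
    [5.4,-12,23,0,0,0,0],
    [5.4,-14,26,0,0,0,0],
    [5.4,-15,29,0,0,0,0],
    [5.4,-15,31,0,0,0,0],
    [5.4,-15,31,0,0,0,0],
  ],
)

```text
clock: 23.92
position: [0.3534, -0.5498, 0.2139]
tcp_rot: [[0.998, 0.06, -0.002], [0.06, -0.998, -0.002], [-0.002, 0.002, -1.0]]
contact_force: [-0.1, -0.4, -0.4]
grip_width: 0.0543
gripper_force: 0.0
```

```bash
python3 -c "
from h import *
here()
c=camera('top');a=crop(c,295,165,65,62,6)
d=camera('scene');u=proj(d,[(*SEAT,.07)])[0].astype(int)
b=crop(d,u[0]-32,u[1]-32,65,62,6);cv2.imwrite('pics/e1.png',np.hstack([a,b]))
"
```

```text
seat-frame mm [-148.15 -314.77] z 169.78 F [-0.12731206 -0.39631954] -0.4247508728214039
```

View pics/e1.png

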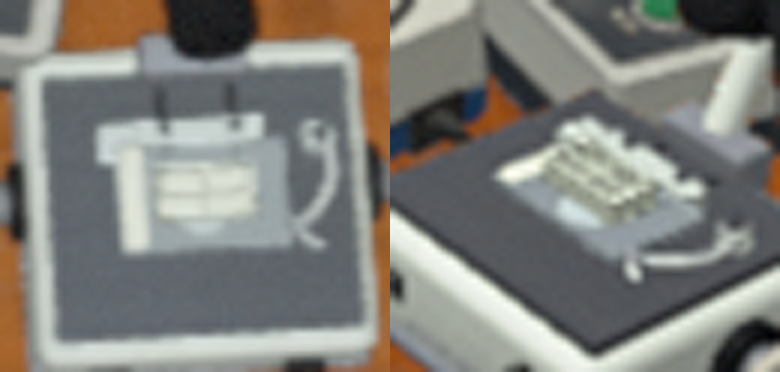

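The final view shows the slide square in the corner of the guide. Its back edge is under the bar at about row 140, its left end is at the stop (118,150), and the nose presses on its right end at (297,228). Nothing is touching the robot.

```bash
python3 -c "
from workcell import workorder
print(workorder.finish_job())"
```

```text
the job is handed in; nothing more can be done
None
```

The four-well slide is clipped into the viewer's guide, and the job was handed in at about 24 s. The last picture shows it square against the fixed edge and end stop with the arm's nose on its right end. Wrist force peaked at about 11 N: about 11 N sideways, partly friction, while the slide pressed on the edge and drew the arm back, about 4 N at the stop, and about 11 N down on the stage.

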